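Nest the washing dishes and press the lid home

ROBOT

A 6-joint arm with a two-finger parallel gripper is mounted at the origin on the work surface. World frame = base frame: x ahead of the robot, y to its left, z up, the work surface at z = 0. Lengths are in m, angles in degrees, forces in N, time in s.
With the tool pointing down it reaches from about 0.275 to 0.85 m from the base axis. Payload 19 kg.
Tool frame: the origin (TCP) lies at the very end of the fingers, on their centre line; the grasp point (between the pads) lies 19 mm behind it; z points along the fingers, y is the line along which they close (so a half turn about z gives the same grasp; the last joint's range is limited). The gripper opens to 85 mm and grips with 20 to 120 N. Pads are 22 mm wide; open, the fingers measure 114 mm over their backs; the gripper's body (76 mm by 85 mm) begins 54 mm behind the grasp point. The pads swing forward as they close: fully open they stand 13 mm farther back than shut.
Start: joints at [68.927, 8.623, 82.357, -0, 89.026, -7.678], TCP at [0.133, 0.559, 0.231] pointing down, gripper open.
Joint ranges: [-160.23, 160.23], [-39.13, 120.54], [6.94, 153.29], [-79.49, 259.48], [9.18, 160.14], [-161.06, 161.06]. Speed limits (degrees/s): [108.29, 108.29, 127.2, 172.46, 172.46, 172.46].

INTERFACE

Orientations are given as a 3x3 rotation matrix whose columns are the frame's x, y, z axes.
In Python, from workcell import bot, eyes gives the robot as it stands.
- The arm moves only by the tool step_arm, never from a script. Its argument "targets" is a list of rows, each a list of 6 numbers: the shift along the tool's x, y, z each as a share of 0.3 m, from -1 to 1, then the turn, a rotation vector about the tool's x, y, z each as a share of 30 degrees, from -1 to 1. A call has 1 to 12 rows; each row is the pose to reach, as a shift and turn from the pose commanded when the call began, along the tool's axes at that moment; what a row does not reach only later rows make up. A row lasts 1/10 s, in which the tool goes at most 50 mm and 8.59 degrees, less where a joint would pass 70% of its speed; a pose out of reach is approached as far as the arm can. A call with a number of a shift or a turn outside -1 to 1 is refused whole. A call with a gripper value outside its range is refused whole. "gripper" is the opening, from 0 (shut) to 1 (fully open), set as the call begins (left out, the last holds). The fingers move at their own pace and stop on an object; the grip force is fixed at half the most. Time passes only in rows, so rows that repeat a pose let the fingers close. It gives the time, the measured TCP pose, the force, the opening and the grip force at its end, in the units of the state.
- bot.state(): the state, without advancing time (a new reading comes with each control period).
- eyes.snapshot(name): name is "scene" or "top"; returns the picture (400x640x3 uint8, red, green, blue); there is no depth.
- eyes.camera_info(name): a dict with "intrinsics" (3x3 intrinsics, pixels), "R" (3x3) and "t" (3): a world point X has camera coordinates R X + t. Camera axes: x right, y down, z forward; pixel columns grow to the right and rows downward; lengths in m; the calibration is good to about 2 mm. A picture is of the moment at which its call begins. camera_info takes no time and is no camera call.
- bot.hand_in(): hands the job in; it is judged then, once.
The state is a dict: "t": time; "qpos": joint angles; "qd": joint speeds; "effort": joint torques, N m; "tcp_pos": TCP position; "eef_rot": TCP orientation; "force": force on the tool from outside, world axes, zero at the start; "moment": the same for the moment, N m; "grip_width": finger opening in m; "finger_force": force on a finger pad.
Only numpy, scipy, OpenCV 4.12 (cv2) and the standard library are available. Lean on these libraries where they do the work, as an engineer would, in place of code of your own. Each camera call takes 0.05 s, during which the arm holds its last target. There are 200 camera calls.

TASK

Put the parts-washing dishes away as one nested set: first lower the blue medium dish into the large steel dish so that its foot sits flat inside the locating ring on the floor, and let go; then in the same way the small brass dish into the medium one; then put the lid on the large dish and press it down firmly, with about 10 N, to be sure it is fully home, and let go. Set the dishes and the lid down rather than dropping them, keep the large dish upright on the bench, and leave the hub, the yellow bin and the spanner where they are.

Things in the scene. Friction and masses are not known exactly. Their poses are not given: they have to be found in the camera images.
- large_dish: Bare steel round open dish, loose, 0.7 kg. Outer diameter 160 mm at foot, 180 at rim; 80 high; wall 4; mouth inner diameter 172; floor 5 thick. On the floor a concentric locating ring, inner diameter 100, outer 108, top 10 mm above the origin: the medium dish's foot goes inside it. Origin: centre of the underside, z up.
- medium_dish: Blue metal round open dish, loose, 0.18 kg. Foot diameter 92 mm, rim 116; 46 high; wall 4; floor 5 thick. Rolled rim 9 thick radially (inner diameter 98), 16 tall: pinch it from above, one finger inside, with 60 N or more. Floor ring for the small dish: inner diameter 56, outer 64, top 10 above origin. Origin: centre of underside, z up; nested it is 5 mm above the large dish's.
- small_dish: Brass-coloured round open beaker-like dish, loose, 0.1 kg. Foot diameter 48 mm, rim 60; 58 high; wall 4; floor 5 thick. Rolled rim 9 thick radially (inner diameter 42), 16 tall, pinched from above like the medium's. Origin: centre of underside, z up; nested it is 5 mm above the medium's, its rim 17 above the medium's rim and 12 below the large rim.
- lid: Dark steel round lid, loose, 0.22 kg, right way up. Plug 164 mm diameter, 6 deep, bevelled, enters the large dish's mouth; above it a 188 disc, 5 thick, rests on the rim; red round knob 36 diameter, 30 tall, its top 41 above the origin. Origin: centre of the plug's underside, z up; home it is 74 mm above the large dish's. Rigid: nothing snaps when pressed.
- hub: Bystander: loose turned dark steel hub, 96 mm diameter, 55 high; origin at the centre of its underside.
- bin: Bystander: loose open yellow plastic bin, 80 x 120 x 50 mm; origin at the centre of its underside.
- spanner: Bystander: loose steel spanner lying flat, about 180 mm long along its x axis; origin on its underside near the middle.
There are look-alikes about, which are no part of the job. Of the things like the medium_dish, leave any that is brown or white; of the rest the larger one is meant.

How it is judged (in metres and radians):
On the way, in this order (a step that is already met when the one before it is completed fails the run):
1. the medium dish sits flat inside the large dish's locating ring, let go (horizontal distance between medium_dish and large_dish below 0.008 m and z of medium_dish in the frame of large_dish between 0.002 and 0.008 m and angle between each of medium_dish, large_dish's own z axis and vertical below 0.05 rad and contact force between the fingers and medium_dish below 0.1 N), for 0.2 s.
2. the small dish sits flat inside the medium dish's locating ring, let go, the medium dish still in place (horizontal distance between medium_dish and large_dish below 0.008 m and z of medium_dish in the frame of large_dish between 0.002 and 0.008 m and angle between each of medium_dish, small_dish, large_dish's own z axis and vertical below 0.05 rad and horizontal distance between small_dish and medium_dish below 0.008 m and z of small_dish in the frame of medium_dish between 0.002 and 0.008 m and contact force between the fingers and small_dish below 0.1 N), for 0.2 s.
3. the lid is home on the large dish and pressed onto it with more than 6 N (horizontal distance between each of medium_dish, lid and large_dish below 0.008 m and z of medium_dish in the frame of large_dish between 0.002 and 0.008 m and angle between each of medium_dish, small_dish, lid, large_dish's own z axis and vertical below 0.05 rad and horizontal distance between small_dish and medium_dish below 0.008 m and z of small_dish in the frame of medium_dish between 0.002 and 0.008 m and z of lid in the frame of large_dish between 0.07 and 0.0765 m and contact force between lid and large_dish above 6 N), for 0.2 s.
At the end, for the whole second after the job is handed in: Medium dish in large, small in medium: each origin 2 to 8 mm above the outer one's, within 8 mm of its axis. Lid home on the large dish: origin 70 to 76.5 mm above its origin, within 8 mm of its axis. All within 0.05 rad of upright, large dish on the bench (4 mm), let go, slower than 0.02 m/s (all of step 2 and horizontal distance between lid and large_dish below 0.008 m and z of lid in the frame of large_dish between 0.07 and 0.0765 m and angle between lid's own z axis and vertical below 0.05 rad and linear speed of each of large_dish, medium_dish, small_dish, lid below 0.02 m/s and height (world z) of large_dish between -0.004 and 0.004 m and contact force between the fingers and large_dish below 0.1 N and contact force between the fingers and medium_dish below 0.1 N and contact force between the fingers and lid below 0.1 N); the robot touches nothing.
It fails at once if a bystander (hub, bin or spanner) is moved by more than 25 mm (distance of any of hub, bin, spanner from where it was at the start of the episode above 0.025 m).
It fails at once if the large dish is tipped by more than 0.35 rad (angle between large_dish's own z axis and vertical above 0.35 rad).
It fails at once if a dish or the lid is dropped (moves faster than 0.6 m/s with no finger on it, a fall of about 20 mm) ((linear speed of large_dish above 0.6 m/s and contact force between the fingers and large_dish below 0.1 N) or (linear speed of medium_dish above 0.6 m/s and contact force between the fingers and medium_dish below 0.1 N) or (linear speed of small_dish above 0.6 m/s and contact force between the fingers and small_dish below 0.1 N) or (linear speed of lid above 0.6 m/s and contact force between the fingers and lid below 0.1 N)).
It also fails if it takes over 72 s, if anything falls off the work surface, if the arm or the gripper's body presses on something with over 40 N, if the wrist force passes 120 N, or if a joint passes its speed limit or range.

## Working session

There is one attempt and no reset: what is moved stays moved. The work goes in short steps, Python scripts to look and compute and a tool call to move; the robot and the scene stay as the last step left them, time stands still between calls to the robot, and variables do not carry over. Pictures are saved under pics/ and viewed, at most 13 in all, crops included, and the job is handed in when it is done.

Besides the shell and the picture viewer there is one more tool, called as name(argument=value, ...), one argument or row to a line, values as JSON. step_arm: Moves the arm, as the interface text tells. Shift numbers are shares of 0.3 m and turn numbers shares of 30 degrees, none past 1 either way. Its arguments: {"type":"object","properties":{"targets":{"type":"array"},"gripper":{"type":"number"}},"required":["targets"]}

```bash
ls; mkdir -p pics; python3 - <<'E'
from workcell import bot, eyes
import cv2
s=bot.state();print(s)
for n in("scene","top"):
    cv2.imwrite(f"pics/{n}0.png",cv2.cvtColor(eyes.snapshot(n),cv2.COLOR_RGB2BGR));print(eyes.camera_info(n))
E
```

```text
pics
{'t': 0.0, 'qpos': array([ 6.89255465e+01,  8.64963243e+00,  8.23917430e+01, -9.36341235e-04,
        8.90246399e+01, -7.67738230e+00]), 'qd': array([ 0.04588518, -0.09932748, -0.02426225, -0.01704495,  0.04482229,
        0.11338382]), 'effort': array([ 4.78505717e-04, -7.13059258e+01, -5.70878112e+01, -1.14223581e-04,
        8.77904211e-03, -5.44608736e-05]), 'tcp_pos': array([0.13316422, 0.5591292 , 0.23069953]), 'eef_rot': array([[-9.72787762e-01,  2.31697670e-01, -3.99056670e-04],
       [ 2.31697973e-01,  9.72787171e-01, -1.08099548e-03],
       [ 1.37733074e-04, -1.14403980e-03, -9.99999336e-01]]), 'force': array([ 0.29247427, -0.02102324,  0.41323917]), 'moment': array([ 0.02956519,  0.02405448, -0.01460944]), 'finger_force': 0.0, 'grip_width': 0.08517771935268184}
{'intrinsics': array([[384.82756406,   0.        , 319.70923376],
       [  0.        , 384.82756406, 202.0105305 ],
       [  0.        ,   0.        ,   1.        ]]), 'R': array([[-0.49907036,  0.86656029,  0.00142598],
       [ 0.49153797,  0.28444154, -0.82309382],
       [-0.71366603, -0.4100808 , -0.56790363]]), 't': array([ 0.28365092, -0.23819861,  1.36514079])}
{'intrinsics': array([[458.46171382,   0.        , 318.72345628],
       [  0.        , 458.46171382, 199.01130077],
       [  0.        ,   0.        ,   1.        ]]), 'R': array([[ 0.02237326, -0.99968494, -0.0113781 ],
       [-0.99020705, -0.02058955, -0.13807997],
       [ 0.13780219,  0.01435597, -0.99035572]]), 't': array([-0.00445997,  0.58727584,  1.27498219])}
```

View pics/top0.png

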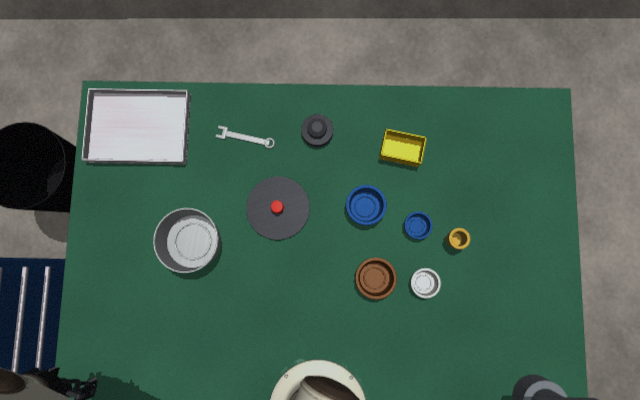

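View pics/scene0.png

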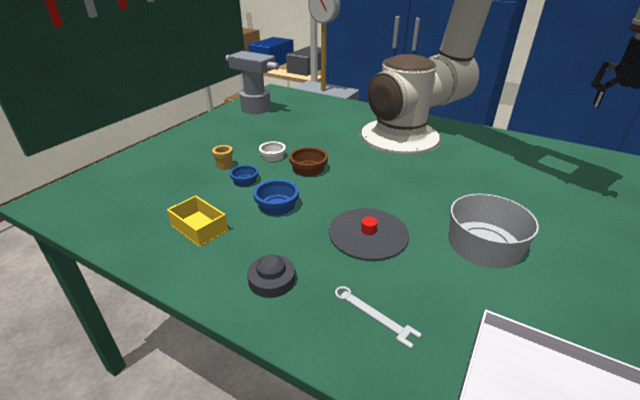

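```bash
cat > h.py <<'E'
import numpy as np, cv2
from scipy.optimize import least_squares
from workcell import bot, eyes
def ground(name,uv,z):
    c=eyes.camera_info(name);K,R,t=c["intrinsics"],c["R"],c["t"]
    d=(np.c_[uv,np.ones(len(uv))]@np.linalg.inv(K).T)@R; C=-R.T@t
    return (C+d*((z-C[2])/d[:,2])[:,None])[:,:2],C
def pix(name,P):
    c=eyes.camera_info(name); q=c["intrinsics"]@(c["R"]@np.array(P,float)+c["t"]); return q[:2]/q[2]
def contour(mask,near=None):
    m=cv2.morphologyEx(mask.astype(np.uint8),cv2.MORPH_CLOSE,np.ones((3,3)))
    cs=[c for c in cv2.findContours(m,cv2.RETR_EXTERNAL,cv2.CHAIN_APPROX_NONE)[0] if cv2.contourArea(c)>40]
    if near is None: return max(cs,key=cv2.contourArea)[:,0,:].astype(float)
    return min(cs,key=lambda c:np.linalg.norm(c[:,0].mean(0)-near))[:,0,:].astype(float)
def circ(name,uv,z,r):
    P,C=ground(name,uv,z)
    c0=P.mean(0)
    for _ in range(4):          # only the rim's far side, whose outline is the rim itself
        d=c0-C[:2]; far=(P-c0)@d/np.linalg.norm(d)>-0.1*r
        f=least_squares(lambda p:np.hypot(*(P[far]-p[:2]).T)-p[2],[*c0,r],loss="soft_l1",f_scale=.001).x
        g=least_squares(lambda p:np.hypot(*(P[far]-p).T)-r,c0,loss="soft_l1",f_scale=.001).x
        c0=g
    return g.round(4),f.round(4)
def masks(img):
    hsv=cv2.cvtColor(img,cv2.COLOR_RGB2HSV).astype(int);h,s,v=hsv[...,0],hsv[...,1],hsv[...,2]
    green=(h>60)&(h<90)&(s>70)
    return dict(blue=(h>100)&(h<125)&(s>130),brass=(h>12)&(h<24)&(s>130)&(v>80),red=((h<6)|(h>174))&(s>180)&(v>90),nongreen=~green)
E
python3 - <<'E'
from h import *
near={"top":dict(medium=(366,205),small=(459,239),large=(186,240),lid=(277,208),knob=(277,207)),
"scene":dict(medium=(276,197),small=(223,156),large=(492,230),lid=(369,233),knob=(369,225))}
spec=dict(medium=("blue",.046,.058),small=("brass",.058,.030),large=("nongreen",.080,.090),lid=("nongreen",.011,.094),knob=("red",.041,.018))
for n in near:
    m=masks(eyes.snapshot(n))
    for k,(c,z,r) in spec.items():
        uv=contour(m[c],near[n][k]); print(n,k,uv.mean(0).round(0),len(uv),*circ(n,uv,z,r))
E
```

```text
top medium [366. 205.] 113 [ 0.5722 -0.1253] [ 0.5736 -0.1262  0.0567]
top small [459. 238.] 59 [ 0.4826 -0.3831] [ 0.4832 -0.3857  0.0278]
top large [186. 240.] 186 [0.4611 0.3725] [0.4611 0.3735 0.0892]
top lid [278. 208.] 179 [0.5631 0.1277] [0.5644 0.129  0.0925]Traceback (most recent call last):
  File "<stdin>", line 8, in <module>
  File "h.py", line 14, in contour
    return min(cs,key=lambda c:np.linalg.norm(c[:,0].mean(0)-near))[:,0,:].astype(float)
           ~~~^^^^^^^^^^^^^^^^^^^^^^^^^^^^^^^^^^^^^^^^^^^^^^^^^^^^^
ValueError: min() iterable argument is empty
```

```bash
sed -i 's/>40\]/>15]/; s/    c0=P.mean(0)/    c0=P.mean(0); r=r-0.5*np.linalg.norm(C-[*c0,z])\/400/' h.py
python3 - <<'E'
from h import *
near={"top":dict(medium=(366,205),small=(459,239),large=(186,240),lid=(277,208),knob=(277,207)),
"scene":dict(medium=(276,197),small=(223,156),large=(492,230),lid=(369,233),knob=(369,225))}
spec=dict(medium=("blue",.046,.058),small=("brass",.058,.030),large=("nongreen",.080,.090),lid=("nongreen",.011,.094),knob=("red",.041,.018))
for n in near:
    m=masks(eyes.snapshot(n))
    for k,(c,z,r) in spec.items():
        uv=contour(m[c],near[n][k]); print(n,k,uv.mean(0).round(0),len(uv),*circ(n,uv,z,r))
        if k=="large": # floor ring check
            pass
E
```

```text
top medium [366. 205.] 113 [ 0.5739 -0.1263] [ 0.5738 -0.1263  0.0565]
top small [459. 238.] 59 [ 0.4828 -0.3852] [ 0.4829 -0.3863  0.0274]
top large [186. 240.] 186 [0.4613 0.3745] [0.4611 0.3732 0.0894]
top lid [278. 208.] 179 [0.5646 0.1293] [0.5644 0.1291 0.0925]
top knob [276. 207.] 46 [0.5637 0.1255] [0.5666 0.1294 0.0123]
scene medium [276. 196.] 117 [ 0.5761 -0.1255] [ 0.5753 -0.1261  0.056 ]
scene small [223. 156.] 68 [ 0.489  -0.3807] [ 0.4888 -0.3809  0.0283]
scene large [490. 229.] 241 [0.462  0.3736] [0.4623 0.3736 0.0891]
scene lid [368. 234.] 190 [0.5672 0.1298] [0.5663 0.1295 0.0921]
scene knob [369. 225.] 49 [0.5693 0.1306] [0.5682 0.1301 0.016 ]
```

step_arm(
  targets=[
    [-0.15, -0.13, 0, 0, 0, -0.2],
    [-0.3, -0.26, 0, 0, 0, -0.447],
    [-0.42, -0.38, 0, 0, 0, -0.447],
    [-0.55, -0.49, 0, 0, 0, -0.447],
    [-0.7, -0.62, 0, 0, 0, -0.447],
    [-0.85, -0.75, 0, 0, 0, -0.447],
    [-1, -0.887, 0, 0, 0, -0.447],
    [-1, -0.887, 0, 0, 0, -0.447],
  ],
  gripper=0.35,
)

```text
t: 1.05
tcp_pos: [0.3629, 0.2308, 0.2315]
eef_rot: [[-1.0, -0.0, 0.001], [-0.0, 1.0, 0.0], [-0.001, 0.0, -1.0]]
force: [1.1, 1.4, 0.1]
grip_width: 0.0297
finger_force: 0.0
```

```bash
cat > go.py <<'E'
# prints shares from the present pose to a wanted TCP x y z with tool down and y_tool along world +y
import sys; from h import *
from scipy.spatial.transform import Rotation as Ro
s=bot.state();R=s["eef_rot"];T=np.diag([-1.,1,-1])
P=np.array([float(a) for a in sys.argv[1:4]])
print("t",round(s["t"],2),"tcp",s["tcp_pos"].round(4),"F",s["force"].round(1),"w",round(s["grip_width"],4),"ff",round(s["finger_force"],1))
print("shift",(R.T@(P-s["tcp_pos"])/.3).round(3),"turn",(Ro.from_matrix(R.T@T).as_rotvec(degrees=True)/30).round(3))
E
python3 go.py .575 -.0725 .10
```

```text
t 1.05 tcp [0.3629 0.2308 0.2315] F [1.1 1.4 0.1] w 0.0297 ff 0.0
shift [-0.706 -1.011  0.439] turn [0.    0.001 0.001]
```

step_arm(
  targets=[
    [-0.1, -0.12, 0, 0, 0, 0],
    [-0.2, -0.26, 0, 0, 0, 0],
    [-0.3, -0.4, 0, 0, 0, 0],
    [-0.4, -0.54, 0, 0, 0, 0],
    [-0.5, -0.68, 0.1, 0, 0, 0],
    [-0.6, -0.82, 0.2, 0, 0, 0],
    [-0.68, -0.94, 0.3, 0, 0, 0],
    [-0.706, -1, 0.4, 0, 0, 0],
    [-0.706, -1, 0.439, 0, 0, 0],
    [-0.706, -1, 0.439, 0, 0, 0],
  ],
)

```text
t: 2.05
tcp_pos: [0.573, -0.0682, 0.0964]
eef_rot: [[-1.0, 0.002, -0.005], [0.002, 1.0, 0.001], [0.005, 0.001, -1.0]]
force: [0.0, 0.5, 0.2]
grip_width: 0.0298
finger_force: 0.0
```

```bash
python3 go.py .575 -.0725 .021; python3 - <<'E'
from h import *
a=eyes.snapshot("top")[130:330,240:480];b=eyes.snapshot("scene")[100:300,200:440]
cv2.imwrite("pics/c1.png",cv2.cvtColor(cv2.resize(np.vstack([a,b]),None,fx=1.5,fy=1.5),cv2.COLOR_RGB2BGR))
E
```

```text
t 2.05 tcp [ 0.573  -0.0682  0.0964] F [0.  0.5 0.2] w 0.0298 ff 0.0
shift [-0.008 -0.015  0.251] turn [ 0.002 -0.01  -0.003]
```

View pics/c1.png

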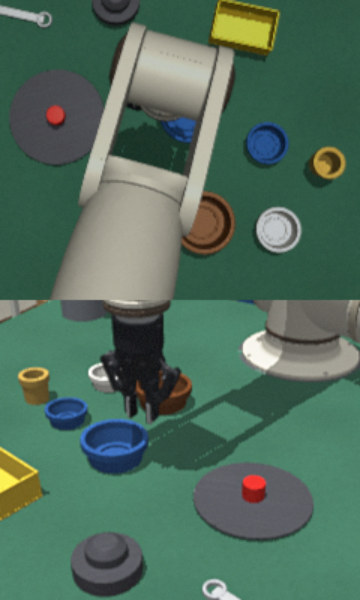

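The gripper hangs above the blue dish's right (+y) rim (scene crop about (115,430)), with one finger over the inside and nothing in the way.

step_arm(
  targets=[
    [-0.008, -0.015, 0.06, 0, 0, 0],
    [-0.008, -0.015, 0.12, 0, 0, 0],
    [-0.008, -0.015, 0.18, 0, 0, 0],
    [-0.008, -0.015, 0.22, 0, 0, 0],
    [-0.008, -0.015, 0.25, 0, 0, 0],
    [-0.008, -0.015, 0.25, 0, 0, 0],
  ],
)

```text
t: 2.75
tcp_pos: [0.5764, -0.0714, 0.0245]
eef_rot: [[-1.0, -0.001, -0.0], [-0.001, 1.0, -0.0], [0.0, -0.0, -1.0]]
force: [-0.3, -0.3, 0.2]
grip_width: 0.03
finger_force: 0.0
```

```bash
python3 go.py .575 -.0725 .021
```

```text
t 2.75 tcp [ 0.5764 -0.0714  0.0245] F [-0.3 -0.3  0.2] w 0.03 ff 0.0
shift [ 0.005 -0.004  0.012] turn [-0.    -0.001  0.002]
```

step_arm(
  targets=[
    [0.005, -0.004, 0.008, 0, 0, 0],
    [0.005, -0.004, 0.008, 0, 0, 0],
    [0.005, -0.004, 0.008, 0, 0, 0],
    [0.005, -0.004, 0.008, 0, 0, 0],
    [0.005, -0.004, 0.008, 0, 0, 0],
    [0.005, -0.004, 0.008, 0, 0, 0],
  ],
  gripper=0,
)

```text
t: 3.35
tcp_pos: [0.5754, -0.0733, 0.0235]
eef_rot: [[-1.0, -0.0, 0.001], [-0.0, 1.0, -0.001], [-0.001, -0.001, -1.0]]
force: [-3.4, 2.4, 8.9]
grip_width: 0.0082
finger_force: 58.1
```

```bash
python3 go.py .575 -.0725 .16
```

```text
t 3.35 tcp [ 0.5754 -0.0733  0.0235] F [-3.4  2.4  8.9] w 0.0082 ff 58.1
shift [ 0.001  0.002 -0.455] turn [-0.001  0.003  0.   ]
```

step_arm(
  targets=[
    [0, 0, -0.05, 0, 0, 0],
    [0, 0, -0.12, 0, 0, 0],
    [0, 0, -0.2, 0, 0, 0],
    [0, 0, -0.28, 0, 0, 0],
    [0, 0, -0.36, 0, 0, 0],
    [0, 0, -0.42, 0, 0, 0],
    [0, 0, -0.455, 0, 0, 0],
    [0, 0, -0.455, 0, 0, 0],
  ],
)

```text
t: 4.15
tcp_pos: [0.5755, -0.0731, 0.1606]
eef_rot: [[-1.0, -0.0, 0.003], [-0.0, 1.0, -0.001], [-0.003, -0.001, -1.0]]
force: [1.3, 0.1, -2.6]
grip_width: 0.0072
finger_force: 58.1
```

```bash
python3 go.py .4615 .4275 .17; python3 - <<'E'
from h import *
a=eyes.snapshot("scene")[50:250,180:420]
cv2.imwrite("pics/c2.png",cv2.cvtColor(cv2.resize(a,None,fx=2,fy=2),cv2.COLOR_RGB2BGR))
E
```

```text
t 4.15 tcp [ 0.5755 -0.0731  0.1606] F [ 1.3  0.1 -2.6] w 0.0072 ff 58.1
shift [ 0.38   1.669 -0.033] turn [-0.001  0.005  0.001]
```

View pics/c2.png

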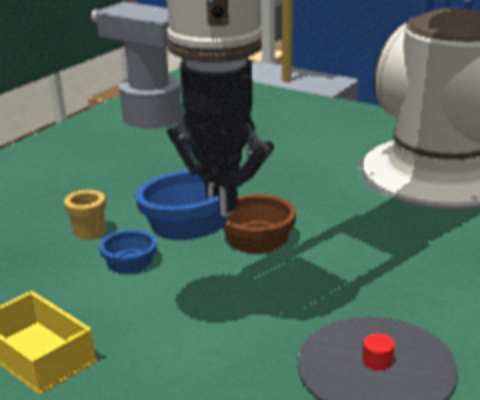

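The blue dish hangs level in the fingers (crop about (185,205)), clear of everything.

step_arm(
  targets=[
    [0.02, 0.06, -0.03, 0, 0, 0],
    [0.04, 0.16, -0.03, 0, 0, 0],
    [0.06, 0.26, -0.03, 0, 0, 0],
    [0.08, 0.36, -0.03, 0, 0, 0],
    [0.1, 0.46, -0.03, 0, 0, 0],
    [0.12, 0.56, -0.03, 0, 0, 0],
    [0.14, 0.66, -0.03, 0, 0, 0],
    [0.16, 0.76, -0.03, 0, 0, 0],
    [0.18, 0.84, -0.03, 0, 0, 0],
    [0.2, 0.88, -0.03, 0, 0, 0],
    [0.2, 0.9, -0.03, 0, 0, 0],
  ],
)

```text
t: 5.3
tcp_pos: [0.5139, 0.1981, 0.1673]
eef_rot: [[-1.0, -0.002, -0.001], [-0.002, 1.0, -0.0], [0.001, -0.0, -1.0]]
force: [-0.6, -0.4, -1.8]
grip_width: 0.0073
finger_force: 58.3
```

step_arm(
  targets=[
    [0.02, 0.06, 0, 0, 0, 0],
    [0.04, 0.16, 0, 0, 0, 0],
    [0.06, 0.26, 0, 0, 0, 0],
    [0.09, 0.36, 0, 0, 0, 0],
    [0.12, 0.46, 0, 0, 0, 0],
    [0.14, 0.56, 0, 0, 0, 0],
    [0.16, 0.66, 0, 0, 0, 0],
    [0.18, 0.72, 0, 0, 0, 0],
    [0.18, 0.76, 0, 0, 0, 0],
    [0.18, 0.769, 0, 0, 0, 0],
    [0.18, 0.769, 0, 0, 0, 0],
  ],
)

```text
t: 6.4
tcp_pos: [0.4613, 0.427, 0.1675]
eef_rot: [[-1.0, 0.0, -0.0], [0.0, 1.0, -0.001], [0.0, -0.001, -1.0]]
force: [0.9, 0.1, -1.7]
grip_width: 0.0073
finger_force: 58.3
```

```bash
cat > held.py <<'E'
import sys; from h import *
# far-side circle fit of a held/placed coloured dish: colour, rim z, radius
c,z,r=sys.argv[1],float(sys.argv[2]),float(sys.argv[3]); xy=[float(a) for a in sys.argv[4:6]]
for n in("top","scene"):
    uv=contour(masks(eyes.snapshot(n))[c],pix(n,[*xy,z])); print(n,uv.mean(0).round(),len(uv),*circ(n,uv,z,r))
E
python3 go.py .4615 .4275 .08; python3 held.py blue .193 .058 .4615 .374; python3 - <<'E'
from h import *
a=eyes.snapshot("scene")[50:300,380:640];b=eyes.snapshot("top")[100:350,60:320]
cv2.imwrite("pics/c3.png",cv2.cvtColor(cv2.resize(np.hstack([a,b]),None,fx=1.5,fy=1.5),cv2.COLOR_RGB2BGR))
E
```

```text
t 6.4 tcp [0.4613 0.427  0.1675] F [ 0.9  0.1 -1.7] w 0.0073 ff 58.3
shift [-0.001  0.002  0.292] turn [-0.001 -0.    -0.   ]
top [173. 237.] 148 [0.462  0.3561] [0.4617 0.3533 0.0586]
scene [507. 182.] 177 [0.4875 0.3732] [0.4805 0.3728 0.051 ]
```

View pics/c3.png

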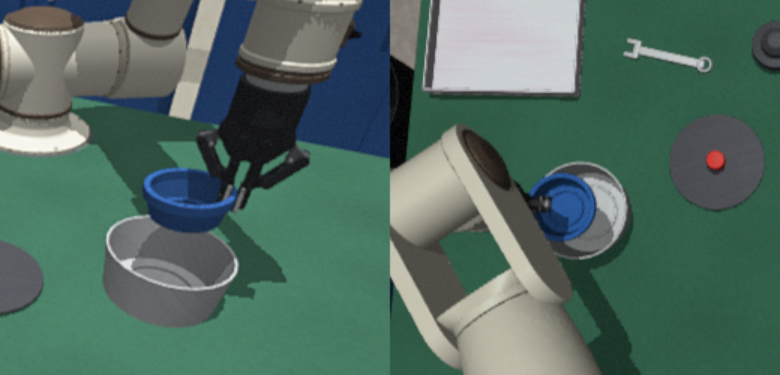

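step_arm(
  targets=[
    [0, 0, 0.06, 0, 0, 0],
    [0, 0, 0.14, 0, 0, 0],
    [0, 0, 0.22, 0, 0, 0],
    [0, 0, 0.3, 0, 0, 0],
    [0, 0, 0.36, 0, 0, 0],
    [0, 0, 0.4, 0, 0, 0],
    [0, 0, 0.417, 0, 0, 0],
    [0, 0, 0.417, 0, 0, 0],
  ],
)

```text
t: 7.4
tcp_pos: [0.461, 0.4274, 0.0425]
eef_rot: [[-1.0, 0.0, -0.0], [0.0, 1.0, -0.0], [0.0, -0.0, -1.0]]
force: [-0.5, 0.8, -1.6]
grip_width: 0.0073
finger_force: 58.3
```

```bash
python3 go.py .4615 .4273 .0285
```

```text
t 7.4 tcp [0.461  0.4274 0.0425] F [-0.5  0.8 -1.6] w 0.0073 ff 58.3
shift [-0.002 -0.     0.047] turn [-0.    -0.001 -0.   ]
```

step_arm(
  targets=[
    [-0.001, 0, 0.01, 0, 0, 0],
    [-0.001, 0, 0.02, 0, 0, 0],
    [-0.001, 0, 0.028, 0, 0, 0],
    [-0.001, 0, 0.034, 0, 0, 0],
    [-0.001, 0, 0.038, 0, 0, 0],
    [-0.001, 0, 0.038, 0, 0, 0],
  ],
)

```text
t: 8.0
tcp_pos: [0.462, 0.4286, 0.0349]
eef_rot: [[-1.0, -0.001, 0.003], [-0.001, 1.0, 0.003], [-0.003, 0.003, -1.0]]
force: [-12.6, -8.1, 39.4]
grip_width: 0.0072
finger_force: 67.6
```

step_arm(
  targets=[
    [0, 0, 0.003, 0, 0, 0],
    [0, 0, 0.005, 0, 0, 0],
    [0, 0, 0.007, 0, 0, 0],
    [0, 0, 0.007, 0, 0, 0],
  ],
)

```text
t: 8.4
tcp_pos: [0.4638, 0.429, 0.0347]
eef_rot: [[-1.0, -0.0, 0.007], [0.0, 1.0, 0.005], [-0.007, 0.005, -1.0]]
force: [-5.5, -11.4, 52.9]
grip_width: 0.007
finger_force: 80.3
```

step_arm(
  targets=[
    [0, 0, -0.02, 0, 0, 0],
    [0, 0, -0.04, 0, 0, 0],
    [0, 0, -0.06, 0, 0, 0],
    [0, 0, -0.06, 0, 0, 0],
  ],
)

```text
t: 8.8
tcp_pos: [0.4614, 0.4278, 0.0478]
eef_rot: [[-1.0, -0.0, 0.001], [-0.0, 1.0, 0.0], [-0.001, 0.0, -1.0]]
force: [-0.3, 0.0, -1.2]
grip_width: 0.0075
finger_force: 69.0
```

```bash
python3 go.py .4615 .4273 .0285;python3 - <<'E'
from h import *
a=eyes.snapshot("scene")[150:290,420:570];b=eyes.snapshot("top")[190:290,130:240]
a=cv2.resize(a,(450,420));b=cv2.resize(b,(462,420))[:, :350]
cv2.imwrite("pics/c4.png",cv2.cvtColor(np.hstack([a,b]),cv2.COLOR_RGB2BGR))
np.save("top1.npy",eyes.snapshot("top"));np.save("sc1.npy",eyes.snapshot("scene"))
E
```

```text
t 8.8 tcp [0.4614 0.4278 0.0478] F [-0.3  0.  -1.2] w 0.0075 ff 69.0
shift [-0.    -0.002  0.064] turn [0.001 0.001 0.001]
```

View pics/c4.png

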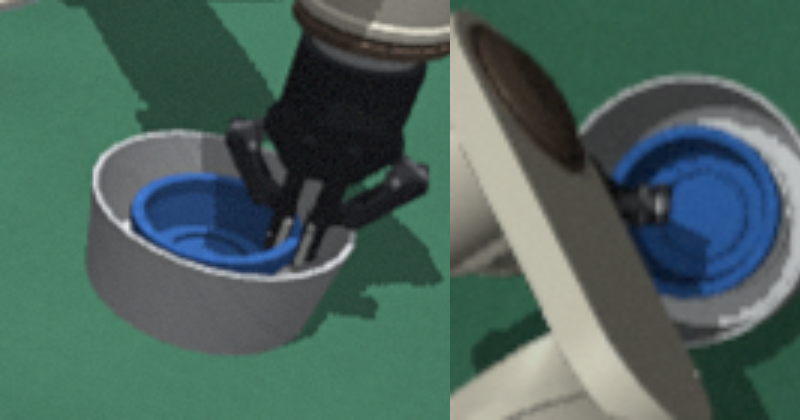

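```bash
cat > arc.py <<'E'
from h import *
def arcfit(n,img,key,guess,z,r,sel,box=None):
    "fixed-radius fit to outline points within 6 mm of the guessed rim circle, direction angles (deg) in sel"
    m=masks(img)[key].astype(np.uint8); e=np.argwhere(cv2.morphologyEx(m,cv2.MORPH_GRADIENT,np.ones((3,3)))&m)[:,::-1].astype(float)
    P,C=ground(n,e,z); r=r-.5*np.linalg.norm(C-[*guess,z])/400
    c=np.array(guess)
    for _ in range(3):
        d=P-c; a=np.degrees(np.arctan2(d[:,1],d[:,0]))%360; ok=(abs(np.hypot(*d.T)-r)<.006)&(((a-sel[0])%360)<(sel[1]-sel[0]))
        c=least_squares(lambda p:np.hypot(*(P[ok]-p).T)-r,c,loss="soft_l1",f_scale=.001).x
    return c.round(4),ok.sum(),(np.hypot(*(P[ok]-c).T)-r).std().round(4)
E
python3 - <<'E'
from arc import *
t,s=np.load("top1.npy"),np.load("sc1.npy")
for z in(.068,.072): print("med top",z,arcfit("top",t,"blue",(.4615,.374),z,.058,(190,370)),"scene",arcfit("scene",s,"blue",(.4615,.374),z,.058,(150,300)))
print("large scene",arcfit("scene",s,"nongreen",(.4615,.374),.08,.09,(150,300)), "top",arcfit("top",t,"nongreen",(.4615,.374),.08,.09,(-30,60)))
c=eyes.camera_info("scene")
for uv in[(555,215),(495,206),(500,185)]:
    d=c["R"].T@np.linalg.inv(c["intrinsics"])@[*uv,1];C=-c["R"].T@c["t"];print(uv,(C+d*(.461-C[0])/d[0]).round(3))
E
```

```text
med top 0.068 (array([0.4598, 0.3721]), np.int64(83), np.float64(0.0015)) scene (array([0.4743, 0.3769]), np.int64(58), np.float64(0.0019))
med top 0.072 (array([0.4595, 0.3711]), np.int64(83), np.float64(0.0015)) scene (array([0.4806, 0.3773]), np.int64(58), np.float64(0.0018))
large scene (array([0.4627, 0.3732]), np.int64(85), np.float64(0.0018)) top (array([0.4615, 0.3738]), np.int64(68), np.float64(0.0014))
(555, 215) [0.461 0.481 0.121]
(495, 206) [0.461 0.372 0.104]
(500, 185) [0.461 0.368 0.156]
```

The view shows the blue dish level inside the large one (scene crop (216,222), top crop (700,210)), and the knuckles are well above the rim. I'll recentre it by about 1 mm and lower it gently.

step_arm(
  targets=[
    [-0.004, -0.001, 0.01, 0, 0, 0],
    [-0.004, -0.001, 0.02, 0, 0, 0],
    [-0.004, -0.001, 0.03, 0, 0, 0],
    [-0.004, -0.001, 0.036, 0, 0, 0],
    [-0.004, -0.001, 0.036, 0, 0, 0],
  ],
)

```text
t: 9.5
tcp_pos: [0.4624, 0.4275, 0.0362]
eef_rot: [[-1.0, -0.0, 0.0], [-0.0, 1.0, -0.0], [-0.0, -0.0, -1.0]]
force: [0.4, 0.3, 2.1]
grip_width: 0.0068
finger_force: 68.8
```

step_arm(
  targets=[
    [0, 0, 0.003, 0, 0, 0],
    [0, 0, 0.003, 0, 0, 0],
  ],
)

```text
t: 9.7
tcp_pos: [0.4625, 0.4276, 0.0357]
eef_rot: [[-1.0, -0.0, 0.001], [-0.0, 1.0, 0.0], [-0.001, 0.0, -1.0]]
force: [-1.5, 3.0, 4.4]
grip_width: 0.0069
finger_force: 69.2
```

step_arm(
  targets=[
    [0, 0, 0, 0, 0, 0],
    [0, 0, 0, 0, 0, 0],
    [0, 0, 0, 0, 0, 0],
  ],
  gripper=0.18,
)

```text
t: 10.0
tcp_pos: [0.4626, 0.4267, 0.0356]
eef_rot: [[-1.0, -0.0, 0.0], [-0.0, 1.0, -0.001], [-0.0, -0.001, -1.0]]
force: [-0.4, -6.7, 5.8]
grip_width: 0.0154
finger_force: 4.5
```

step_arm(
  targets=[
    [0, 0, -0.04, 0, 0, 0],
    [0, 0, -0.12, 0, 0, 0],
    [0, 0, -0.22, 0, 0, 0],
    [0, 0, -0.35, 0, 0, 0],
    [0, -0.12, -0.45, 0, 0, 0],
    [0, -0.28, -0.5, 0, 0, 0],
    [0, -0.44, -0.5, 0, 0, 0],
    [0, -0.6, -0.5, 0, 0, 0],
    [0, -0.76, -0.5, 0, 0, 0],
    [0, -0.9, -0.5, 0, 0, 0],
    [0, -1, -0.5, 0, 0, 0],
  ],
)

```text
t: 11.1
tcp_pos: [0.4621, 0.1251, 0.1862]
eef_rot: [[-1.0, 0.001, 0.001], [0.001, 1.0, -0.0], [-0.001, -0.0, -1.0]]
force: [0.1, -0.1, 0.4]
grip_width: 0.0155
finger_force: 0.0
```

```bash
python3 go.py .485 -.4095 .12; python3 - <<'E'
from arc import *
t,s=eyes.snapshot("top"),eyes.snapshot("scene")
for z in(.051,.056): print("med",z,arcfit("top",t,"blue",(.4615,.374),z,.058,(0,360)),arcfit("scene",s,"blue",(.4615,.374),z,.058,(110,250)))
print("large",arcfit("top",t,"nongreen",(.4615,.374),.08,.09,(0,180)),arcfit("scene",s,"nongreen",(.4615,.374),.08,.09,(100,260)))
for n,i in(("top",t),("scene",s)): print(n,"small",*[circ(n,contour(masks(i)[k],pix(n,[.485,-.384,.058])),.058,.03) for k in("brass","nongreen")])
a=cv2.resize(s[150:290,420:570],(450,420));b=cv2.resize(t[190:290,130:240],(462,420))[:, :350]
cv2.imwrite("pics/c5.png",cv2.cvtColor(np.hstack([a,b]),cv2.COLOR_RGB2BGR))
E
```

```text
t 11.1 tcp [0.4621 0.1251 0.1862] F [ 0.1 -0.1  0.4] w 0.0155 ff 0.0
shift [-0.077 -1.782  0.221] turn [-0.001  0.002 -0.001]
med 0.051 (array([0.4618, 0.3744]), np.int64(128), np.float64(0.0015)) (array([0.469 , 0.3762]), np.int64(70), np.float64(0.0013))
med 0.056 (array([0.4616, 0.3727]), np.int64(127), np.float64(0.0015)) (array([0.4762, 0.3754]), np.int64(50), np.float64(0.0013))
large (array([0.4613, 0.3739]), np.int64(129), np.float64(0.0012)) (array([0.463 , 0.3735]), np.int64(123), np.float64(0.0015))
top small (array([ 0.4826, -0.3853]), array([ 0.4827, -0.3868,  0.0271])) (array([ 0.4836, -0.3886]), array([ 0.4831, -0.3859,  0.0306]))
scene small (array([ 0.4892, -0.3799]), array([ 0.4894, -0.3798,  0.0287])) (array([ 0.4804, -0.3878]), array([ 0.4806, -0.3876,  0.0288]))
```

View pics/c5.png

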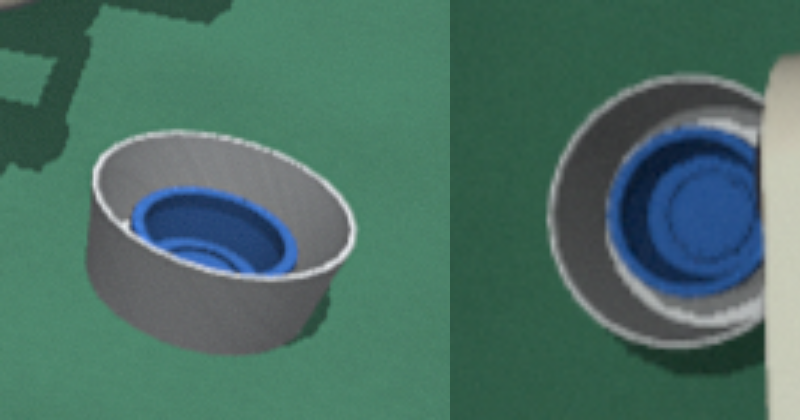

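Medium dish sits level and concentric (top crop (687,210) inside the large rim (690,210)), rim height consistent with seated. On to the brass dish.

step_arm(
  targets=[
    [0, -0.1, 0, 0, 0, 0],
    [-0.01, -0.25, 0, 0, 0, 0],
    [-0.02, -0.4, 0, 0, 0, 0],
    [-0.03, -0.55, 0, 0, 0, 0],
    [-0.04, -0.7, 0, 0, 0, 0],
    [-0.05, -0.85, 0, 0, 0, 0],
    [-0.06, -1, 0, 0, 0, 0],
    [-0.07, -1, 0, 0, 0, 0],
  ],
  gripper=0.28,
)

```text
t: 12.0
tcp_pos: [0.4836, -0.1766, 0.1856]
eef_rot: [[-1.0, 0.004, -0.0], [0.004, 1.0, -0.001], [0.0, -0.001, -1.0]]
force: [0.3, 1.1, -0.6]
grip_width: 0.024
finger_force: 0.0
```

```bash
python3 go.py .483 -.4105 .09; python3 - <<'E'
from arc import *
s,t=eyes.snapshot("scene"),eyes.snapshot("top")
m=masks(s)["blue"]; ys,xs=np.where(m[190:260,440:550]); print("blue top px",xs[ys==ys.min()].mean()+440,ys.min()+190,"left",xs.min()+440)
for z in(.046,.051,.056):
    th=np.radians(np.arange(360)); q=np.array([pix("scene",[.4615+.058*np.cos(a),.374+.058*np.sin(a),z]) for a in th]); print(z,q[q[:,1].argmin()].round(1),q[:,0].min().round(1),q[:,0].max().round(1))
print(xs.max()+440)
print("med top",arcfit("top",t,"blue",(.4615,.374),.051,.058,(0,360)),"large",arcfit("top",t,"nongreen",(.4615,.374),.08,.09,(0,180)))
for z in(.058,): print("small x arcs",arcfit("top",t,"brass",(.483,-.385),z,.03,(190,360)),arcfit("top",t,"brass",(.483,-.385),z,.03,(0,360)))
E
```

```text
t 12.0 tcp [ 0.4836 -0.1766  0.1856] F [ 0.3  1.1 -0.6] w 0.024 ff 0.0
shift [-0.001 -0.779  0.319] turn [-0.002 -0.    -0.007]
blue top px 484.0 212 left 464
0.046 [480.4 212.3] 462.1 517.7
0.051 [480.9 210.6] 462.6 518.3
0.056 [481.4 208.9] 463.1 519.0
518
med top (array([0.4617, 0.3745]), np.int64(159), np.float64(0.0014)) large (array([0.4613, 0.3739]), np.int64(130), np.float64(0.0011))
small x arcs (array([ 0.4833, -0.3819]), np.int64(62), np.float64(0.0029)) (array([ 0.4845, -0.382 ]), np.int64(70), np.float64(0.0028))
```

step_arm(
  targets=[
    [0, -0.1, 0.04, 0, 0, 0],
    [0, -0.24, 0.09, 0, 0, 0],
    [0, -0.38, 0.14, 0, 0, 0],
    [0, -0.52, 0.19, 0, 0, 0],
    [0, -0.66, 0.24, 0, 0, 0],
    [0, -0.75, 0.29, 0, 0, 0],
    [0, -0.779, 0.319, 0, 0, 0],
    [0, -0.779, 0.319, 0, 0, 0],
    [0, -0.779, 0.319, 0, 0, 0],
  ],
)

```text
t: 13.0
tcp_pos: [0.4843, -0.4048, 0.0903]
eef_rot: [[-1.0, -0.002, 0.0], [-0.002, 1.0, 0.0], [-0.0, 0.0, -1.0]]
force: [-0.6, -0.2, -0.0]
grip_width: 0.0238
finger_force: 0.0
```

```bash
python3 go.py .483 -.4105 .034; python3 - <<'E'
from h import *
a=eyes.snapshot("scene")[90:210,170:330];b=eyes.snapshot("top")[170:310,380:520]
cv2.imwrite("pics/c6.png",cv2.cvtColor(np.hstack([cv2.resize(a,(480,360)),cv2.resize(b,(320,320),interpolation=cv2.INTER_NEAREST)[0:320] if 0 else cv2.copyMakeBorder(cv2.resize(b,(320,320)),0,40,0,0,cv2.BORDER_CONSTANT)]),cv2.COLOR_RGB2BGR))
E
```

```text
t 13.0 tcp [ 0.4843 -0.4048  0.0903] F [-0.6 -0.2 -0. ] w 0.0238 ff 0.0
shift [ 0.004 -0.019  0.188] turn [0.    0.    0.003]
```

View pics/c6.png

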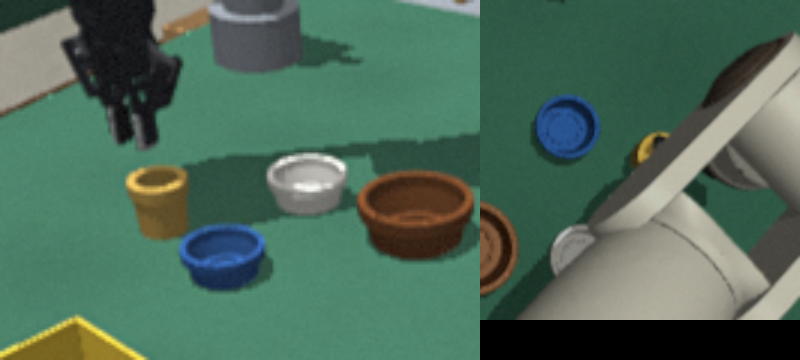

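The open fingers are straddling the brass dish's left (-y) rim in the scene crop (tips (132,140), rim (158,180)).

step_arm(
  targets=[
    [0.003, -0.017, 0.03, 0, 0, 0],
    [0.003, -0.017, 0.08, 0, 0, 0],
    [0.003, -0.017, 0.12, 0, 0, 0],
    [0.003, -0.017, 0.16, 0, 0, 0],
    [0.003, -0.017, 0.188, 0, 0, 0],
    [0.003, -0.017, 0.188, 0, 0, 0],
    [0.003, -0.017, 0.188, 0, 0, 0],
  ],
)

```text
t: 13.8
tcp_pos: [0.4828, -0.4115, 0.0334]
eef_rot: [[-1.0, -0.0, -0.0], [-0.0, 1.0, -0.0], [0.0, -0.0, -1.0]]
force: [0.5, -0.6, -0.5]
grip_width: 0.0241
finger_force: 0.0
```

```bash
python3 go.py .483 -.4105 .034
```

```text
t 13.8 tcp [ 0.4828 -0.4115  0.0334] F [ 0.5 -0.6 -0.5] w 0.0241 ff 0.0
shift [-0.001  0.003 -0.002] turn [-0.    -0.     0.001]
```

step_arm(
  targets=[
    [0, 0.002, 0, 0, 0, 0],
    [0, 0.002, 0, 0, 0, 0],
    [0, 0.002, 0, 0, 0, 0],
    [0, 0.002, 0, 0, 0, 0],
    [0, 0.002, 0, 0, 0, 0],
  ],
  gripper=0,
)

```text
t: 14.3
tcp_pos: [0.4829, -0.4111, 0.0341]
eef_rot: [[-1.0, -0.0, 0.001], [-0.0, 1.0, -0.001], [-0.001, -0.001, -1.0]]
force: [-0.5, 0.8, 6.1]
grip_width: 0.009
finger_force: 57.7
```

step_arm(
  targets=[
    [0, 0, -0.03, 0, 0, 0],
    [0, 0, -0.08, 0, 0, 0],
    [0, 0, -0.16, 0, 0, 0],
    [0, 0, -0.26, 0, 0, 0],
    [0, 0, -0.36, 0, 0, 0],
    [0, 0, -0.44, 0, 0, 0],
    [0, 0, -0.5, 0, 0, 0],
    [0, 0, -0.5, 0, 0, 0],
    [0, 0, -0.5, 0, 0, 0],
  ],
)

```text
t: 15.2
tcp_pos: [0.4827, -0.4108, 0.1836]
eef_rot: [[-1.0, -0.0, 0.0], [-0.0, 1.0, -0.001], [-0.0, -0.001, -1.0]]
force: [0.6, 0.9, -1.1]
grip_width: 0.0093
finger_force: 57.5
```

```bash
python3 go.py .4615 .3485 .185; python3 - <<'E'
from h import *
a=eyes.snapshot("scene");np.save("sc2.npy",a);np.save("top2.npy",eyes.snapshot("top"))
for n,f in(("scene","sc2.npy"),("top","top2.npy")):
    uv=contour(masks(np.load(f))["brass"]);print(n,uv.min(0),uv.max(0))
a=a[50:250,160:420]
cv2.imwrite("pics/c7.png",cv2.cvtColor(cv2.resize(a,None,fx=3,fy=3),cv2.COLOR_RGB2BGR))
E
```

```text
t 15.2 tcp [ 0.4827 -0.4108  0.1836] F [ 0.6  0.9 -1.1] w 0.0093 ff 57.5
shift [ 0.07   2.531 -0.006] turn [-0.001  0.001  0.   ]
scene [169. 198.] [227. 245.]
top [356. 258.] [395. 298.]
```

View pics/c7.png

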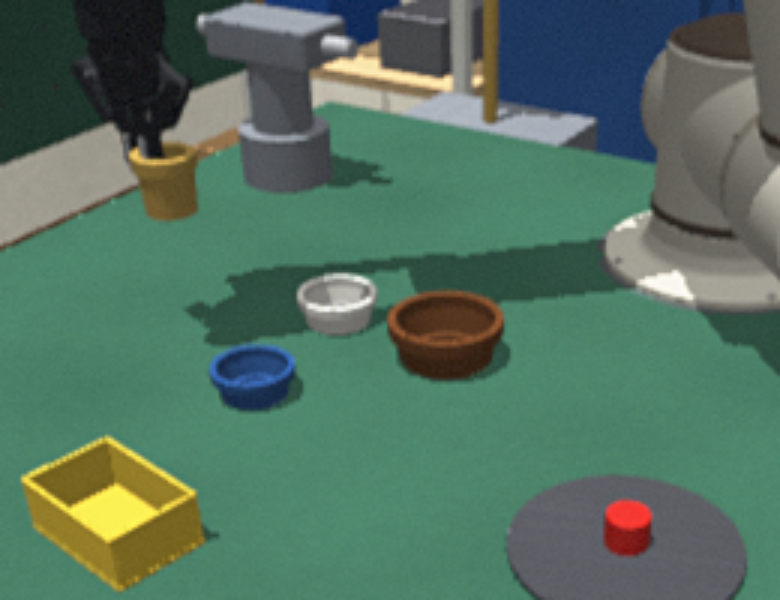

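The brass dish is held by its left rim, upright (crop about (167,180)).

step_arm(
  targets=[
    [0, 0.05, 0, 0, 0, 0],
    [0, 0.15, 0, 0, 0, 0],
    [0.01, 0.26, 0, 0, 0, 0],
    [0.01, 0.38, 0, 0, 0, 0],
    [0.02, 0.5, 0, 0, 0, 0],
    [0.02, 0.62, 0, 0, 0, 0],
    [0.03, 0.74, 0, 0, 0, 0],
    [0.03, 0.86, 0, 0, 0, 0],
    [0.03, 1, 0, 0, 0, 0],
  ],
)

```text
t: 16.2
tcp_pos: [0.4728, -0.109, 0.1827]
eef_rot: [[-1.0, 0.0, -0.001], [0.0, 1.0, 0.0], [0.001, 0.0, -1.0]]
force: [1.2, 0.5, -1.2]
grip_width: 0.0092
finger_force: 57.6
```

step_arm(
  targets=[
    [0, 0.12, 0, 0, 0, 0],
    [0.01, 0.24, 0, 0, 0, 0],
    [0.01, 0.36, 0, 0, 0, 0],
    [0.02, 0.48, 0, 0, 0, 0],
    [0.02, 0.6, 0, 0, 0, 0],
    [0.03, 0.72, 0, 0, 0, 0],
    [0.03, 0.84, 0, 0, 0, 0],
    [0.03, 0.92, 0, 0, 0, 0],
    [0.03, 0.98, 0, 0, 0, 0],
    [0.03, 1, 0, 0, 0, 0],
  ],
)

```text
t: 17.2
tcp_pos: [0.4635, 0.1908, 0.1826]
eef_rot: [[-1.0, -0.002, -0.001], [-0.002, 1.0, -0.0], [0.001, -0.0, -1.0]]
force: [-0.4, -0.1, -1.0]
grip_width: 0.009
finger_force: 57.6
```

```bash
python3 go.py .4617 .349 .17
```

```text
t 17.2 tcp [0.4635 0.1908 0.1826] F [-0.4 -0.1 -1. ] w 0.009 ff 57.6
shift [0.005 0.527 0.042] turn [-0.    -0.002  0.004]
```

step_arm(
  targets=[
    [0, 0.06, 0, 0, 0, 0],
    [0, 0.14, 0, 0, 0, 0],
    [0.005, 0.24, 0, 0, 0, 0],
    [0.005, 0.34, 0, 0, 0, 0],
    [0.005, 0.42, 0, 0, 0, 0],
    [0.005, 0.48, 0.01, 0, 0, 0],
    [0.005, 0.51, 0.03, 0, 0, 0],
    [0.005, 0.526, 0.042, 0, 0, 0],
    [0.005, 0.526, 0.042, 0, 0, 0],
    [0.005, 0.526, 0.042, 0, 0, 0],
  ],
)

```text
t: 18.2
tcp_pos: [0.4631, 0.3462, 0.1705]
eef_rot: [[-1.0, 0.0, -0.0], [0.0, 1.0, -0.001], [0.0, -0.001, -1.0]]
force: [1.0, -0.2, -1.0]
grip_width: 0.0093
finger_force: 57.6
```

```bash
python3 go.py .4617 .349 .07; python3 - <<'E'
from arc import *
t,s=eyes.snapshot("top"),eyes.snapshot("scene")
for z in(.190,.194): print(z,arcfit("top",t,"brass",(.4617,.3745),z,.03,(0,360)),arcfit("top",t,"brass",(.4617,.3745),z,.03,(-30,150)),arcfit("scene",s,"brass",(.4617,.3745),z,.03,(100,260)))
E
```

```text
t 18.2 tcp [0.4631 0.3462 0.1705] F [ 1.  -0.2 -1. ] w 0.0093 ff 57.6
shift [0.005 0.009 0.335] turn [-0.001 -0.001 -0.   ]
0.19 (array([0.4617, 0.3745]), np.int64(0), np.float64(nan)) (array([0.4617, 0.3745]), np.int64(0), np.float64(nan)) (array([0.4642, 0.3701]), np.int64(40), np.float64(0.0023))
0.194 (array([0.4617, 0.3745]), np.int64(0), np.float64(nan)) (array([0.4617, 0.3745]), np.int64(0), np.float64(nan)) (array([0.4725, 0.3705]), np.int64(37), np.float64(0.0022))
  ret = _var(a, axis=axis, dtype=dtype, out=out, ddof=ddof,
  arrmean = um.true_divide(arrmean, div, out=arrmean,
  ret = ret.dtype.type(ret / rcount)
```

step_arm(
  targets=[
    [0.005, 0.009, 0.06, 0, 0, 0],
    [0.005, 0.009, 0.13, 0, 0, 0],
    [0.005, 0.009, 0.2, 0, 0, 0],
    [0.005, 0.009, 0.27, 0, 0, 0],
    [0.005, 0.009, 0.32, 0, 0, 0],
    [0.005, 0.009, 0.35, 0, 0, 0],
    [0.005, 0.009, 0.365, 0, 0, 0],
    [0.005, 0.009, 0.365, 0, 0, 0],
    [0.005, 0.009, 0.365, 0, 0, 0],
  ],
)

```text
t: 19.2
tcp_pos: [0.4619, 0.3498, 0.0619]
eef_rot: [[-1.0, -0.0, 0.001], [-0.0, 1.0, 0.0], [-0.001, 0.0, -1.0]]
force: [0.3, 0.1, -0.9]
grip_width: 0.0092
finger_force: 57.5
```

```bash
python3 go.py .4617 .349 .0441; python3 - <<'E'
from arc import *
t,s=eyes.snapshot("top"),eyes.snapshot("scene")
for z in(.078,.082): print(z,arcfit("scene",s,"brass",(.4617,.3745),z,.03,(100,260)))
print(arcfit("scene",s,"blue",(.4617,.3745),.051,.058,(90,270)))
a=cv2.resize(s[150:290,420:570],(450,420));b=cv2.resize(t[190:290,130:240],(462,420))[:, :350]
cv2.imwrite("pics/c8.png",cv2.cvtColor(np.hstack([a,b]),cv2.COLOR_RGB2BGR))
E
```

```text
t 19.2 tcp [0.4619 0.3498 0.0619] F [ 0.3  0.1 -0.9] w 0.0092 ff 57.5
shift [ 0.001 -0.003  0.059] turn [0.001 0.002 0.   ]
0.078 (array([0.4593, 0.3738]), np.int64(38), np.float64(0.0024))
0.082 (array([0.4658, 0.3739]), np.int64(38), np.float64(0.0024))
(array([0.4705, 0.377 ]), np.int64(42), np.float64(0.0015))
```

step_arm(
  targets=[
    [0, -0.001, 0.012, 0, 0, 0],
    [0, -0.001, 0.024, 0, 0, 0],
    [0, -0.001, 0.034, 0, 0, 0],
    [0, -0.001, 0.038, 0, 0, 0],
  ],
)

```text
t: 19.7
tcp_pos: [0.4614, 0.3492, 0.0493]
eef_rot: [[-1.0, -0.0, -0.001], [-0.0, 1.0, -0.0], [0.001, -0.0, -1.0]]
force: [0.6, 0.4, -1.2]
grip_width: 0.0094
finger_force: 57.6
```

step_arm(
  targets=[
    [0, 0, 0.003, 0, 0, 0],
    [0, 0, 0.006, 0, 0, 0],
  ],
)

```text
t: 19.9
tcp_pos: [0.4616, 0.3493, 0.0479]
eef_rot: [[-1.0, -0.0, -0.0], [-0.0, 1.0, -0.0], [0.0, -0.0, -1.0]]
force: [1.5, 0.5, -0.7]
grip_width: 0.0089
finger_force: 57.6
```

step_arm(
  targets=[
    [0, 0, 0.003, 0, 0, 0],
    [0, 0, 0.006, 0, 0, 0],
  ],
)

```text
t: 20.1
tcp_pos: [0.4615, 0.3493, 0.0462]
eef_rot: [[-1.0, -0.0, 0.0], [-0.0, 1.0, -0.0], [-0.0, -0.0, -1.0]]
force: [0.8, 1.2, -1.4]
grip_width: 0.0091
finger_force: 57.6
```

step_arm(
  targets=[
    [0, 0, 0.003, 0, 0, 0],
    [0, 0, 0.005, 0, 0, 0],
    [0, 0, 0.005, 0, 0, 0],
  ],
)

```text
t: 20.4
tcp_pos: [0.4615, 0.3493, 0.0446]
eef_rot: [[-1.0, -0.0, -0.0], [-0.0, 1.0, -0.0], [0.0, -0.0, -1.0]]
force: [0.4, -0.2, -0.8]
grip_width: 0.0093
finger_force: 57.6
```

step_arm(
  targets=[
    [0, 0, 0.002, 0, 0, 0],
    [0, 0, 0.003, 0, 0, 0],
  ],
)

```text
t: 20.6
tcp_pos: [0.4616, 0.3494, 0.0441]
eef_rot: [[-1.0, -0.0, 0.0], [-0.0, 1.0, 0.0], [-0.0, 0.0, -1.0]]
force: [-1.4, -2.2, 6.1]
grip_width: 0.0095
finger_force: 58.4
```

Contact came exactly at the nested height (0.0441). Releasing.

step_arm(
  targets=[
    [0, 0, 0, 0, 0, 0],
    [0, 0, 0, 0, 0, 0],
    [0, 0, 0, 0, 0, 0],
  ],
  gripper=0.16,
)

```text
t: 20.9
tcp_pos: [0.4615, 0.3493, 0.0438]
eef_rot: [[-1.0, -0.0, -0.0], [-0.0, 1.0, -0.0], [0.0, -0.0, -1.0]]
force: [0.3, -0.7, -0.1]
grip_width: 0.0132
finger_force: 0.0
```

step_arm(
  targets=[
    [0, 0, -0.02, 0, 0, 0],
    [0, 0, -0.05, 0, 0, 0],
    [0, 0, -0.1, 0, 0, 0],
    [0, 0, -0.2, 0, 0, 0],
    [0, 0, -0.3, 0, 0, 0],
    [0, 0, -0.4, 0, 0, 0],
    [0, -0.15, -0.45, 0, 0, 0],
    [-0.1, -0.3, -0.45, 0, 0, 0],
    [-0.2, -0.45, -0.45, 0, 0, 0],
    [-0.3, -0.6, -0.45, 0, 0, 0],
    [-0.34, -0.7, -0.45, 0, 0, 0],
    [-0.34, -0.733, -0.45, 0, 0, 0],
  ],
)

```text
t: 22.1
tcp_pos: [0.5653, 0.1256, 0.1799]
eef_rot: [[-1.0, 0.003, 0.001], [0.003, 1.0, -0.001], [-0.001, -0.001, -1.0]]
force: [-0.6, 1.0, 0.5]
grip_width: 0.0137
finger_force: 0.0
```

```bash
python3 go.py .565 .129 .1; python3 - <<'E'
from arc import *
t,s=eyes.snapshot("top"),eyes.snapshot("scene")
print("brass",arcfit("top",t,"brass",(.4617,.3745),.068,.03,(0,360)),arcfit("scene",s,"brass",(.4617,.3745),.068,.03,(100,260)))
print("blue",arcfit("top",t,"blue",(.4617,.3745),.051,.058,(0,360)))
print("large",arcfit("top",t,"nongreen",(.4613,.374),.08,.09,(0,180)),arcfit("scene",s,"nongreen",(.4615,.374),.08,.09,(100,260)))
print("lid scene",arcfit("scene",s,"nongreen",(.5655,.1293),.011,.094,(0,360)))
a=cv2.resize(s[150:290,420:570],(450,420));b=cv2.resize(t[190:290,130:240],(462,420))[:, :350]
cv2.imwrite("pics/c9.png",cv2.cvtColor(np.hstack([a,b]),cv2.COLOR_RGB2BGR))
E
```

```text
t 22.1 tcp [0.5653 0.1256 0.1799] F [-0.6  1.   0.5] w 0.0137 ff 0.0
shift [0.001 0.011 0.266] turn [-0.002  0.002 -0.006]
brass (array([0.4629, 0.3711]), np.int64(103), np.float64(0.0021)) (array([0.4709, 0.3743]), np.int64(44), np.float64(0.0017))
blue (array([0.4617, 0.3748]), np.int64(157), np.float64(0.0013))
large (array([0.4612, 0.3739]), np.int64(129), np.float64(0.0012)) (array([0.4629, 0.3735]), np.int64(123), np.float64(0.0014))
lid scene (array([0.5679, 0.1302]), np.int64(264), np.float64(0.0013))
```

View pics/c9.png

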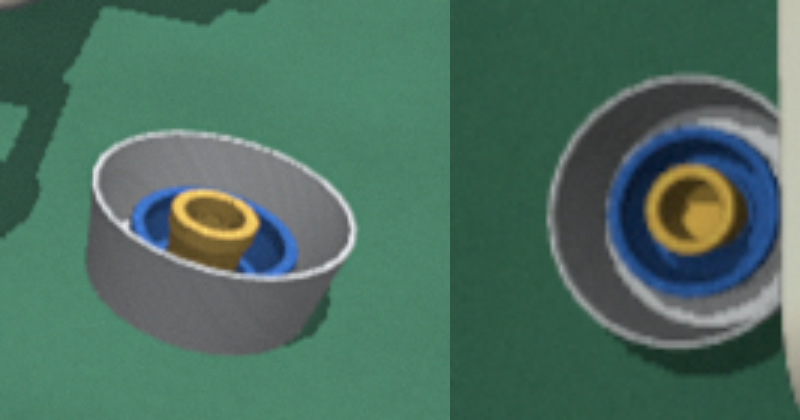

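Nested pair looks right: brass (690,210) inside blue (690,210), level. Now the lid.

step_arm(
  targets=[
    [0.002, 0.013, 0.06, 0, 0, 0],
    [0.002, 0.013, 0.14, 0, 0, 0],
    [0.002, 0.013, 0.22, 0, 0, 0],
    [0.002, 0.013, 0.3, 0, 0, 0],
    [0.002, 0.013, 0.38, 0, 0, 0],
    [0.002, 0.013, 0.45, 0, 0, 0],
    [0.002, 0.013, 0.5, 0, 0, 0],
    [0.002, 0.013, 0.5, 0, 0, 0],
    [0.002, 0.013, 0.5, 0, 0, 0],
  ],
  gripper=0.75,
)

```text
t: 23.1
tcp_pos: [0.5632, 0.134, 0.0297]
eef_rot: [[-1.0, -0.001, 0.001], [-0.001, 1.0, 0.0], [-0.001, 0.0, -1.0]]
force: [0.1, 0.5, 0.1]
grip_width: 0.064
finger_force: 0.0
```

```bash
python3 go.py .565 .1297 .016
```

```text
t 23.1 tcp [0.5632 0.134  0.0297] F [0.1 0.5 0.1] w 0.064 ff 0.0
shift [-0.006 -0.014  0.046] turn [0.    0.001 0.002]
```

step_arm(
  targets=[
    [-0.006, -0.014, 0.015, 0, 0, 0],
    [-0.006, -0.014, 0.03, 0, 0, 0],
    [-0.006, -0.014, 0.042, 0, 0, 0],
    [-0.006, -0.014, 0.042, 0, 0, 0],
    [-0.006, -0.014, 0.042, 0, 0, 0],
  ],
)

```text
t: 23.6
tcp_pos: [0.5647, 0.1291, 0.0162]
eef_rot: [[-1.0, -0.0, -0.0], [-0.0, 1.0, -0.0], [0.0, -0.0, -1.0]]
force: [0.2, 0.8, -0.1]
grip_width: 0.064
finger_force: 0.0
```

step_arm(
  targets=[
    [0, 0, 0, 0, 0, 0],
    [0, 0, 0, 0, 0, 0],
    [0, 0, 0, 0, 0, 0],
    [0, 0, 0, 0, 0, 0],
    [0, 0, 0, 0, 0, 0],
  ],
  gripper=0,
)

```text
t: 24.1
tcp_pos: [0.5649, 0.1292, 0.0167]
eef_rot: [[-1.0, -0.0, 0.001], [-0.0, 1.0, 0.0], [-0.001, 0.0, -1.0]]
force: [-1.8, -0.5, 4.9]
grip_width: 0.0343
finger_force: 59.7
```

```bash
python3 go.py .565 .1297 .17; python3 - <<'E'
from arc import *
s=eyes.snapshot("scene")
print("lid scene",arcfit("scene",s,"nongreen",(.5655,.1293),.011,.094,(-90,90)))
E
```

```text
t 24.1 tcp [0.5649 0.1292 0.0167] F [-1.8 -0.5  4.9] w 0.0343 ff 59.7
shift [-0.     0.002 -0.511] turn [0.    0.001 0.001]
lid scene (array([0.5675, 0.1305]), np.int64(135), np.float64(0.0012))
```

step_arm(
  targets=[
    [0, 0, -0.04, 0, 0, 0],
    [0, 0, -0.12, 0, 0, 0],
    [0, 0, -0.2, 0, 0, 0],
    [0, 0, -0.28, 0, 0, 0],
    [0, 0, -0.36, 0, 0, 0],
    [0, 0.02, -0.44, 0, 0, 0],
    [0, 0.06, -0.5, 0, 0, 0],
    [0.04, 0.14, -0.51, 0, 0, 0],
    [0.08, 0.24, -0.51, 0, 0, 0],
    [0.12, 0.34, -0.51, 0, 0, 0],
    [0.16, 0.44, -0.51, 0, 0, 0],
    [0.2, 0.54, -0.51, 0, 0, 0],
  ],
)

```text
t: 25.35
tcp_pos: [0.504, 0.2922, 0.17]
eef_rot: [[-1.0, -0.0, 0.0], [-0.0, 1.0, 0.0], [-0.0, 0.0, -1.0]]
force: [0.2, 0.5, -1.8]
grip_width: 0.0346
finger_force: 60.0
```

```bash
python3 go.py .461 .3732 .12
```

```text
t 25.35 tcp [0.504  0.2922 0.17  ] F [ 0.2  0.5 -1.8] w 0.0346 ff 60.0
shift [0.143 0.27  0.167] turn [0.    0.001 0.   ]
```

step_arm(
  targets=[
    [0.04, 0.07, 0, 0, 0, 0],
    [0.09, 0.16, 0, 0, 0, 0],
    [0.12, 0.23, 0, 0, 0, 0],
    [0.143, 0.27, 0.03, 0, 0, 0],
    [0.143, 0.27, 0.09, 0, 0, 0],
    [0.143, 0.27, 0.14, 0, 0, 0],
    [0.143, 0.27, 0.167, 0, 0, 0],
    [0.143, 0.27, 0.167, 0, 0, 0],
    [0.143, 0.27, 0.167, 0, 0, 0],
  ],
)

```text
t: 26.25
tcp_pos: [0.4622, 0.3719, 0.1194]
eef_rot: [[-1.0, 0.0, 0.0], [0.0, 1.0, -0.0], [-0.0, -0.0, -1.0]]
force: [0.2, 0.6, -2.1]
grip_width: 0.0344
finger_force: 60.1
```

```bash
python3 go.py .461 .3732 .0907; python3 - <<'E'
from arc import *
s,t=eyes.snapshot("scene"),eyes.snapshot("top")
for z in(.114,.1145):
  print("lid scene",arcfit("scene",s,"nongreen",(.461,.3732),z,.094,(100,260)),"top",arcfit("top",t,"nongreen",(.461,.3732),z,.094,(0,360)))
E
```

```text
t 26.25 tcp [0.4622 0.3719 0.1194] F [ 0.2  0.6 -2.1] w 0.0344 ff 60.1
shift [0.004 0.004 0.096] turn [-0.     0.    -0.001]
lid scene (array([0.4682, 0.3703]), np.int64(104), np.float64(0.0017)) top (array([0.4608, 0.3687]), np.int64(167), np.float64(0.0023))
lid scene (array([0.4691, 0.3704]), np.int64(104), np.float64(0.0017)) top (array([0.4607, 0.3685]), np.int64(167), np.float64(0.0023))
```

step_arm(
  targets=[
    [0.003, 0.006, 0.02, 0, 0, 0],
    [0.003, 0.006, 0.04, 0, 0, 0],
    [0.003, 0.006, 0.06, 0, 0, 0],
    [0.003, 0.006, 0.068, 0, 0, 0],
    [0.003, 0.006, 0.068, 0, 0, 0],
  ],
)

```text
t: 26.85
tcp_pos: [0.4607, 0.3738, 0.0981]
eef_rot: [[-1.0, -0.0, -0.001], [-0.0, 1.0, -0.001], [0.001, -0.001, -1.0]]
force: [-0.8, -0.4, -2.8]
grip_width: 0.0345
finger_force: 60.1
```

step_arm(
  targets=[
    [0, 0, 0.004, 0, 0, 0],
    [0, 0, 0.008, 0, 0, 0],
  ],
)

```text
t: 27.05
tcp_pos: [0.461, 0.374, 0.0964]
eef_rot: [[-1.0, -0.0, 0.0], [-0.0, 1.0, 0.0], [-0.0, 0.0, -1.0]]
force: [-0.4, 0.1, -2.4]
grip_width: 0.0343
finger_force: 60.1
```

step_arm(
  targets=[
    [0, 0, 0.004, 0, 0, 0],
    [0, 0, 0.007, 0, 0, 0],
  ],
)

```text
t: 27.25
tcp_pos: [0.4609, 0.374, 0.0942]
eef_rot: [[-1.0, -0.0, 0.0], [-0.0, 1.0, -0.0], [-0.0, -0.0, -1.0]]
force: [0.2, -0.5, -3.1]
grip_width: 0.0339
finger_force: 60.1
```

step_arm(
  targets=[
    [0, 0, 0.003, 0, 0, 0],
    [0, 0, 0.006, 0, 0, 0],
  ],
)

```text
t: 27.45
tcp_pos: [0.4609, 0.3739, 0.0923]
eef_rot: [[-1.0, -0.0, 0.0], [-0.0, 1.0, -0.0], [-0.0, -0.0, -1.0]]
force: [-0.7, -0.4, -2.1]
grip_width: 0.0343
finger_force: 60.1
```

Already inside the mouth without contact; continue to the rim.

step_arm(
  targets=[
    [0, 0, 0.003, 0, 0, 0],
    [0, 0, 0.005, 0, 0, 0],
    [0, 0, 0.005, 0, 0, 0],
  ],
)

```text
t: 27.75
tcp_pos: [0.4609, 0.3739, 0.0912]
eef_rot: [[-1.0, -0.0, 0.0], [-0.0, 1.0, -0.0], [-0.0, -0.0, -1.0]]
force: [-1.9, -1.7, 2.9]
grip_width: 0.0341
finger_force: 60.9
```

step_arm(
  targets=[
    [0, 0, 0.002, 0, 0, 0],
    [0, 0, 0.002, 0, 0, 0],
  ],
)

```text
t: 27.95
tcp_pos: [0.4609, 0.3739, 0.0911]
eef_rot: [[-1.0, -0.0, 0.0], [-0.0, 1.0, 0.0], [-0.0, 0.0, -1.0]]
force: [-5.2, -3.3, 10.8]
grip_width: 0.0342
finger_force: 61.6
```

step_arm(
  targets=[
    [0, 0, 0, 0, 0, 0],
    [0, 0, 0, 0, 0, 0],
    [0, 0, 0, 0, 0, 0],
    [0, 0, 0, 0, 0, 0],
    [0, 0, 0, 0, 0, 0],
  ],
)

```text
t: 28.45
tcp_pos: [0.461, 0.374, 0.0911]
eef_rot: [[-1.0, -0.0, 0.0], [-0.0, 1.0, 0.0], [-0.0, 0.0, -1.0]]
force: [-4.7, -3.3, 10.5]
grip_width: 0.0343
finger_force: 61.6
```

step_arm(
  targets=[
    [0, 0, 0, 0, 0, 0],
    [0, 0, 0, 0, 0, 0],
    [0, 0, 0, 0, 0, 0],
    [0, 0, 0, 0, 0, 0],
    [0, 0, 0, 0, 0, 0],
  ],
  gripper=0.75,
)

```text
t: 28.95
tcp_pos: [0.4609, 0.3739, 0.0902]
eef_rot: [[-1.0, -0.0, -0.0], [-0.0, 1.0, -0.0], [0.0, -0.0, -1.0]]
force: [0.1, -0.1, 0.1]
grip_width: 0.0639
finger_force: 0.0
```

step_arm(
  targets=[
    [0, 0, -0.03, 0, 0, 0],
    [0, 0, -0.08, 0, 0, 0],
    [0, 0, -0.16, 0, 0, 0],
    [0, 0, -0.26, 0, 0, 0],
    [0, 0, -0.36, 0, 0, 0],
    [0, -0.1, -0.4, 0, 0, 0],
    [0, -0.25, -0.4, 0, 0, 0],
    [0, -0.4, -0.4, 0, 0, 0],
    [0, -0.55, -0.4, 0, 0, 0],
    [0, -0.7, -0.4, 0, 0, 0],
    [0, -0.8, -0.4, 0, 0, 0],
    [0, -0.8, -0.4, 0, 0, 0],
  ],
)

```text
t: 30.15
tcp_pos: [0.4611, 0.131, 0.212]
eef_rot: [[-1.0, 0.003, 0.002], [0.003, 1.0, -0.001], [-0.002, -0.001, -1.0]]
force: [0.9, 0.7, 0.6]
grip_width: 0.0645
finger_force: 0.0
```

```bash
python3 go.py .4 .1 .2; python3 - <<'E'
from arc import *
t,s=eyes.snapshot("top"),eyes.snapshot("scene")
for z in(.085,.089): print("lid",z,arcfit("top",t,"nongreen",(.4613,.374),z,.094,(0,180)),arcfit("scene",s,"nongreen",(.4615,.374),z,.094,(100,260)))
a=cv2.resize(s[130:270,420:570],(450,420));b=cv2.resize(t[190:290,130:240],(462,420))[:, :350]
cv2.imwrite("pics/c10.png",cv2.cvtColor(np.hstack([a,b]),cv2.COLOR_RGB2BGR))
E
```

```text
t 30.15 tcp [0.4611 0.131  0.212 ] F [0.9 0.7 0.6] w 0.0645 ff 0.0
shift [ 0.204 -0.104  0.04 ] turn [-0.001  0.004 -0.006]
lid 0.085 (array([0.4599, 0.3725]), np.int64(137), np.float64(0.0011)) (array([0.4649, 0.3728]), np.int64(127), np.float64(0.0014))
lid 0.089 (array([0.4597, 0.3709]), np.int64(137), np.float64(0.0011)) (array([0.4721, 0.3728]), np.int64(128), np.float64(0.0015))
```

View pics/c10.png

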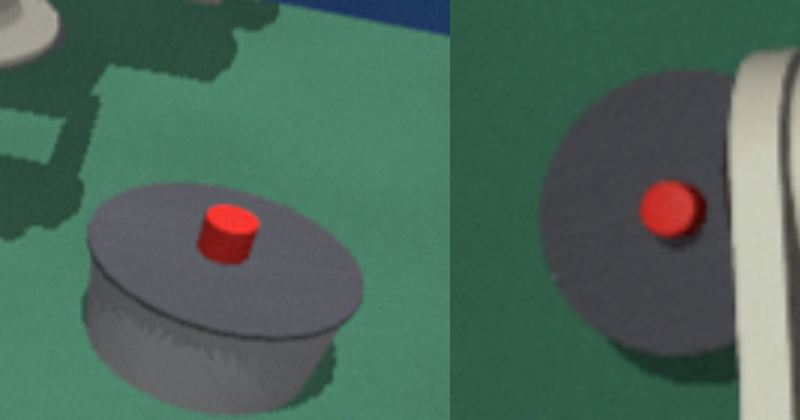

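The lid is level and home on the large dish: the knob is at scene crop (228,232), the disc is flush with the rim, and its centre is within 2 mm of the dish's. Its height fits 0.085 m.

```bash
python3 -c "
from workcell import bot
print(bot.hand_in())"
```

```text
the job is handed in; nothing more can be done
None
```

The job is handed in with no verdict returned: the dishes are nested, and the lid is home and was pressed with about 11 N, but while seating the medium dish I pushed down with about 53 N at the wrist, under the 120 N limit.

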